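Open the ratchet jaw of the card cradle

ROBOT

A 6-joint arm with a two-finger parallel gripper is mounted at the origin on the work surface. World frame = base frame: x ahead of the robot, y to its left, z up, the work surface at z = 0. Lengths are in m, angles in rad, forces in N, time in s.
With the tool pointing down it reaches from about 0.325 to 0.9 m from the base axis. Payload 6.1 kg.
Tool frame: the origin (TCP) lies midway between the tips of the shut fingers; the grasp point (between the pads) lies ctrl.grasp_offset behind it (ctrl.grasp_offset is the distance from the TCP to the grasp point, in m); z points along the fingers, y is the line along which they close (so a half turn about z gives the same grasp; the last joint's range is limited). The gripper opens to 85 mm and grips with 20 to 120 N. Pads are 22 mm wide; open, the fingers measure 114 mm over their backs; the gripper's body (76 mm by 85 mm) begins 54 mm behind the grasp point. The pads swing forward as they close: fully open they stand 13 mm farther back than shut.
Start: joints at [-1.444, 0.22, 1.526, -0, 1.395, -0.126], TCP at [0.156, -0.605, 0.231] pointing down, gripper open.
Joint ranges: [-2.98, 2.98], [-0.91, 2.08], [0.09, 2.57], [-1.24, 4.39], [0.2, 2.65], [-2.68, 2.68]. Speed limits (rad/s): [2.57, 2.57, 3.01, 3.14, 3.14, 3.14].

INTERFACE

Orientations are given as a 3x3 rotation matrix whose columns are the frame's x, y, z axes.
In Python, from cell import ctrl, cams gives the robot as it stands. The module is installed in compiled form; this text tells all that it offers.
- The arm moves only by the tool send_rows, never from a script. Its argument "increments" is one flat list of numbers, 7 for each row, row after row: the shift along the tool's x, y, z in m, then the turn, a rotation vector about the tool's x, y, z in rad, then the gripper's target within -1 to 1 (shut at 1, half-way at 0, fully open at -1). A call has 1 to 10 rows; each row shifts and turns the commanded pose from where the row before left it, along the tool's axes as they then stand; what a row does not reach is not made up. A row lasts 1/8 s, in which the tool goes at most 62.5 mm and 10.7 degrees, less where a joint would pass 70% of its speed; a pose out of reach is approached as far as the arm can. A call is refused whole if a number of a shift passes 0.0625 or a number of a turn 0.188, either way. A call with a gripper value outside its range is refused whole. The fingers move at their own pace and stop on an object; "grip_force" is the grip in N (left out, the last holds). Time passes only in rows, so rows that do not move let the fingers close. It gives the time, the measured TCP pose, the force, the opening and the grip force at its end, in the units of the state.
- ctrl.state(): the state, without advancing time (a new reading comes with each control period).
- cams.grab_frame(name): name is "scene" or "top" or "wrist"; returns (picture, depth): 480x640x3 uint8, red, green, blue; 480x640 float32, m along the optical axis (not along the pixel's ray), 0 where there is no reading.
- cams.get_calibration(name): a dict with "camera_matrix" (3x3 intrinsics, pixels), "world_to_cam" (4x4, takes a point from world to camera coordinates). Camera axes: x right, y up, looking along -z (the intrinsics and any distortion apply to the point x, -y, -z); pixel columns grow to the right and rows downward; lengths in m; the calibration is good to about 2 mm. A picture is of the moment at which its call begins: read the wrist's pose just before it. get_calibration takes no time and is no camera call; for the wrist camera it gives the pose at the moment of the call.
- ctrl.finish_job(): hands the job in; it is judged then, once.
The state is a dict: "time_s": time; "joints": joint angles; "qvel": joint speeds; "joint_torque": joint torques, N m; "tcp_pos": TCP position; "tcp_rot": TCP orientation; "ft_force": force on the tool from outside, world axes, zero at the start; "wrist_torque": the same for the moment, N m; "width": finger opening in m; "finger_force": force on a finger pad.
Only numpy, scipy, OpenCV 4.12 (cv2) and the standard library are available. Lean on these libraries where they do the work, as an engineer would, in place of code of your own. Each camera call takes 0.05 s, during which the arm holds its last target. There are 200 camera calls.

TASK

Free the white plug-in module in the service cradle: press the orange release pad on the blue sliding jaw and, keeping it pressed, push the jaw back along its bar, away from the module, until it is fully open against its end stop; then take the fingers away. Only press and push with the fingertips: grasp or lift nothing, and leave the module and the loose things around the cradle where they are.

Things in the scene. Friction and masses are not known exactly. Their poses are not given: they have to be found in the camera images.
- cradle: Card service cradle bolted to the bench: aluminium base plate 160 mm (its x) by 360 mm (its y) by 10 mm, carrying a steel ratchet bar along its y axis (bar top 70 mm above the bench, dark end blocks at both ends, 85 mm high). Origin: centre of the underside of the base plate, on the bench; z up. A grey fixed jaw, 110 mm high, stands at y = -112 mm; the blue sliding jaw opens towards +y. It lies at a different place and yaw each time.
- jaw (a joint): Travel of the blue sliding jaw along the cradle's +y axis: 0 closed up to the module (it starts between 0 and 0.055), 0.12 m fully open against the end stop. It slides with about 2.5 N of friction while the release pad is held down. Otherwise the ratchet stops it opening by more than a few millimetres (to the next tooth); it can still be pushed in the closing direction. It stays where it is left.
- release (a joint): Travel of the orange release pad, straight down: 0 fully up, 0.008 m fully down. Sprung: 3 N to start, 8 N fully down; it comes back up by itself. Press it before pushing: a pawl under load binds. The ratchet is free when the pad is more than 5.5 mm down. The pad rides on the jaw and starts fully up.
- pad_top (a point): Centre of the top face of the orange release pad, 46 x 46 mm, 100 mm above the bench when up and 92 mm when fully down. It moves with the jaw and the pad. The axes are those of the cradle.
- lip_face (a point): On the blue upright lip of the sliding jaw, which stands beside the pad on its +y side: centre line of the lip's face that looks to -y at the pad, 26 mm in +y from the centre of the pad, 115 mm above the bench. The lip is 60 mm wide (x), 12 mm thick and its top is 126 mm above the bench. A fingertip that presses the pad can push the jaw open against this face. Nothing rises above the pad's level on its other three sides up to the module.
- module_center (a point): Centre of the loose white plug-in module that lies across the cradle's rails between the jaws: 170 (x) x 50 (y) x 44 mm, 0.4 to 0.7 kg, its underside 70 mm and its top 114 mm above the bench. It is to stay where it is.
- transceiver_center (a point): Centre of a loose small steel pluggable transceiver, 56 x 16 x 12 mm, on the bench beyond the cradle. Not to be moved.
- jar_center (a point): Centre of a loose closed jar, 48 mm in diameter, 60 mm high, on the bench beyond the cradle. Not to be moved.
- screwdriver: Loose red-handled screwdriver, 190 mm long, lying on the bench on the robot's side of the cradle. Not to be moved.

How it is judged:
On the way, in this order (a step that is already met when the one before it is completed fails the run):
1. the release pad is pressed down by the fingers while the jaw is still near the module (value of joint release above 0.0055 m and contact force between the fingers and release above 1 N and value of joint jaw below 0.08 m), for 0.1 s.
2. the jaw is pushed fully open (value of joint jaw above 0.114 m), for 0.1 s.
At the end, for the whole second after the job is handed in: The sliding jaw stands within 6 mm of its end stop (joint above 0.114 m), the release pad has come back up (less than 2 mm down), the module is at rest within 12 mm of where it lay and the transceiver, jar and screwdriver within 15 mm of where they were (value of joint jaw above 0.114 m and value of joint release below 0.002 m and distance of module_center from where it was at the start of the episode below 0.012 m and linear speed of module below 0.02 m/s and distance of each of transceiver_center, jar_center, screwdriver from where it was at the start of the episode below 0.015 m); the robot touches nothing.
It fails at once if the module is lifted or shifted by more than 12 mm (distance of module_center from where it was at the start of the episode above 0.012 m).
It fails at once if the transceiver, jar or screwdriver is lifted or shifted by more than 15 mm (distance of any of transceiver_center, jar_center, screwdriver from where it was at the start of the episode above 0.015 m).
It also fails if it takes over 32 s, if anything falls off the work surface, if the arm or the gripper's body presses on something with over 40 N, if the wrist force passes 120 N, or if a joint passes its speed limit or range.

## Working session

There is one attempt and no reset: what is moved stays moved. The work goes in short steps, Python scripts to look and compute and a tool call to move; the robot and the scene stay as the last step left them, time stands still between calls to the robot, and variables do not carry over. Pictures are saved under pics/ and viewed, at most 10 in all, crops included, and the job is handed in when it is done.

Besides the shell and the picture viewer there is one more tool, called after ">>>" in YAML: its name, and indented under it one key for each argument. send_rows: Moves the arm, as the interface text tells. Its arguments: {"type":"object","properties":{"increments":{"type":"array","items":{"type":"number"}},"grip_force":{"type":"number"}},"required":["increments"]}

```bash
mkdir -p pics
cat > h.py <<'E'
import numpy as np, cv2
from cell import ctrl, cams
def grab(n):
    c=cams.get_calibration(n); p,d=cams.grab_frame(n)
    np.savez(f'{n}.npz',p=p,d=d,K=c['camera_matrix'],T=c['world_to_cam'])
    return p,d,c['camera_matrix'],c['world_to_cam']
def cloud(d,K,T):
    K=np.array(K);T=np.array(T)
    v,u=np.mgrid[:d.shape[0],:d.shape[1]]
    P=np.stack([(u-K[0,2])/K[0,0]*d,-(v-K[1,2])/K[1,1]*d,-d,np.ones_like(d)],-1)
    return (P@np.linalg.inv(T).T)[...,:3]
E
python3 - <<'E'
from h import *
for n in('top','scene'):
    p,d,K,T=grab(n); cv2.imwrite(f'pics/{n}1.png',p[...,::-1])
    W=cloud(d,K,T); hsv=cv2.cvtColor(p,cv2.COLOR_RGB2HSV)
    for nm,lo,hi in(('orange',(8,150,120),(20,255,255)),('blue',(100,120,60),(125,255,255))):
        m=(cv2.inRange(hsv,lo,hi)>0)&(d>0)
        print(n,nm,m.sum(),np.median(W[m],0) if m.any() else '', np.argwhere(m).mean(0) if m.any() else '')
print(ctrl.state(),ctrl.grasp_offset)
E
```

```text
top orange 1220 [0.55386521 0.04150972 0.09957717] [291.89590164 248.6704918 ]
top blue 1778 [0.55321705 0.02215206 0.08309816] [290.12823397 252.23228346]
scene orange 502 [0.55950638 0.03959484 0.10068161] [222.33665339 349.16733068]
scene blue 500 [0.52842316 0.05856622 0.12633358] [134.942 242.044]
{'time_s': 0.1, 'joints': array([-1.44409694e+00,  2.21152170e-01,  1.52752592e+00,  8.75835943e-06,
        1.39473781e+00, -1.26116307e-01]), 'qvel': array([-0.00041394, -0.00199216, -0.00297933,  0.00093404, -0.00026943,
       -0.00241317]), 'joint_torque': array([ 1.23085214e-03, -4.98244107e+01, -3.90547442e+01, -2.10559001e-04,
        5.62125002e-03,  1.95541094e-05]), 'tcp_pos': array([ 0.1562486 , -0.60456533,  0.23029016]), 'tcp_rot': array([[ 9.68212381e-01,  2.50129438e-01, -2.21832222e-04],
       [ 2.50129424e-01, -9.68210719e-01,  1.80971701e-03],
       [ 2.37883166e-04, -1.80767719e-03, -9.99998338e-01]]), 'ft_force': array([-0.11074136,  0.58420571, -1.06494451]), 'wrist_torque': array([ 0.02266618, -0.00363925, -0.01766579]), 'finger_force': 0.0, 'width': 0.08508335886257942} 0.0187
```

View pics/top1.png

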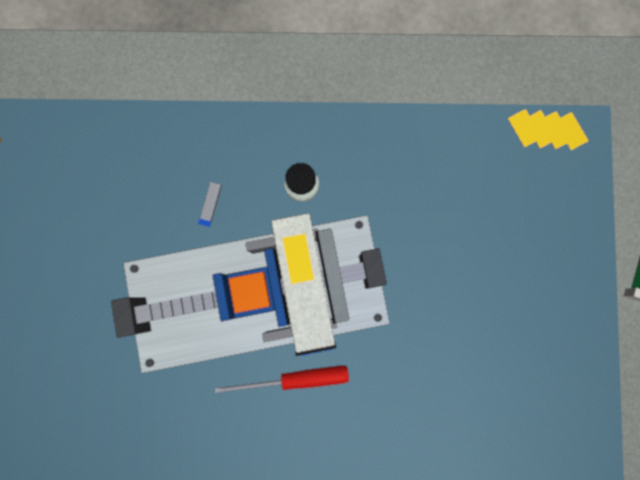

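Run:
```python
from h import *
z=np.load('top.npz');p,d=z['p'],z['d'];W=cloud(d,z['K'],z['T']);hsv=cv2.cvtColor(p,cv2.COLOR_RGB2HSV)
m=cv2.inRange(hsv,(8,150,120),(20,255,255))
n,l,s,c=cv2.connectedComponentsWithStats(m);i=1+s[1:,4].argmax();mo=(l==i)&(abs(W[...,2]-.1)<.006)
print('pad rect',cv2.minAreaRect(W[mo][:,:2].astype(np.float32)),s[1:,4])
b=(cv2.inRange(hsv,(100,120,60),(125,255,255))>0)
ml=b&(W[...,2]>.119)&(W[...,2]<.132)
print('lip rect',ml.sum(),cv2.minAreaRect(W[ml][:,:2].astype(np.float32)))
near=np.hypot(W[...,0]-.554,W[...,1]-.04)<.25
mm=near&(hsv[...,1]<60)&(hsv[...,2]>150)&(abs(W[...,2]-.114)<.004)
print('module',mm.sum(),cv2.minAreaRect(W[mm][:,:2].astype(np.float32)))
mb=near&(abs(W[...,2]-.085)<.003); print('block px',mb.sum(),np.median(W[mb],0))
```

```text
pad rect ((0.5539972186088562, 0.04205264151096344), (0.04389980062842369, 0.046075690537691116), 11.895660400390625) [1223]
lip rect 423 ((0.5476101040840149, 0.07229696214199066), (0.05720610171556473, 0.010981116443872452), 12.064675331115723)
module 4051 ((0.5702776908874512, -0.03910328447818756), (0.16931679844856262, 0.07372431457042694), 11.940914154052734)
block px 2042 [0.55688193 0.01454018 0.08407669]
```

The top view shows the pad at about (248,291), with the lip to its left at (220,297) and the module to its right at (303,285). Cradle yaw is about 12°, and the opening direction is (-0.207, 0.978). I'll move above the pad with the fingers shut.

>>> send_rows:
  increments: [0.03,-0.03,0,0,0,0,1,0.03,-0.03,0,0,0,0,1,0.03,-0.03,0,0,0,0,1,0.03,-0.03,0,0,0,0,1,0.03,-0.03,0,0,0,0,1,0.03,-0.03,0,0,0,0,1,0.03,-0.03,0,0,0,0,1,0.03,-0.03,0,0,0,0,1,0.03,-0.03,0,0,0,0,1,0.03,-0.03,0,0,0,0,1]

```text
time_s: 1.35
tcp_pos: [0.3721, -0.2382, 0.231]
tcp_rot: [[0.968, 0.25, -0.0], [0.25, -0.968, 0.0], [-0.0, -0.0, -1.0]]
ft_force: [0.3, -0.4, 0.4]
width: 0.0002
finger_force: 0.0
```

>>> send_rows:
  increments: [0.03,-0.03,0,0,0,0,1,0.03,-0.03,0,0,0,0,1,0.03,-0.03,0,0,0,0,1,0.03,-0.03,0,0,0,0,1,0.03,-0.03,0,0,0,0,1,0.03,-0.03,0,0,0,0,1,0.03,-0.03,0,0,0,0,1,0.03,-0.02,0,0,0,0.043,1,0,0,0,0,0,0,1]

```text
time_s: 2.48
tcp_pos: [0.5471, 0.0448, 0.2306]
tcp_rot: [[0.978, 0.211, -0.001], [0.211, -0.978, 0.0], [-0.001, -0.001, -1.0]]
ft_force: [-0.7, 0.4, -0.9]
width: -0.0001
finger_force: 0.0
```

```bash
cat > st.py <<'E'
from h import *
s=ctrl.state();R=s['tcp_rot'];p=s['tcp_pos']
print(s['time_s'],p.round(4),R.round(3).tolist(),'F',s['ft_force'].round(1),s['width'])
c,k=np.cos(.209),np.sin(.209)
e=np.array([.554-p[0],.042-p[1]])
print('tool in cradle axes rel. to initial pad (x,y):',[-(c*e[0]+k*e[1]),-(-k*e[0]+c*e[1])])
E
python3 - <<'E'
import st
from h import *
p,d,K,T=grab('wrist');cv2.imwrite('pics/w1.png',p[...,::-1])
W=cloud(d,K,T); hsv=cv2.cvtColor(p,cv2.COLOR_RGB2HSV)
m=(cv2.inRange(hsv,(8,150,120),(20,255,255))>0)&(abs(W[...,2]-.1)<.008)
print(m.sum(),cv2.minAreaRect(W[m][:,:2].astype(np.float32)) if m.any() else '')
E
```

```text
2.475 [0.5471 0.0448 0.2306] [[0.978, 0.211, -0.001], [0.211, -0.978, 0.0], [-0.001, -0.001, -1.0]] F [-0.7  0.4 -0.9] -0.00014124797593493418
tool in cradle axes rel. to initial pad (x,y): [np.float64(-0.006189050202765156), np.float64(0.004221850435673297)]
4327 ((0.554974377155304, 0.042972080409526825), (0.04556383192539215, 0.045222360640764236), 11.972397804260254)
```

>>> send_rows:
  increments: [0.007,0,0.03,0,0,0,1,0,0,0.03,0,0,0,1,0,0,0.03,0,0,0,1,0,0,0.025,0,0,0,1,0,0,0.006,0,0,0,1,0,0,0,0,0,0,1]

```text
time_s: 3.28
tcp_pos: [0.5532, 0.0439, 0.1105]
tcp_rot: [[0.978, 0.208, -0.0], [0.208, -0.978, -0.0], [-0.0, 0.0, -1.0]]
ft_force: [1.1, -0.3, 0.5]
width: -0.0006
finger_force: 0.0
```

>>> send_rows:
  increments: [0,0,0.004,0,0,0,1,0,0,0.004,0,0,0,1,0,0,0.004,0,0,0,1,0,0,0.003,0,0,0,1,0,0,0,0,0,0,1]

```text
time_s: 3.9
tcp_pos: [0.5539, 0.0446, 0.0958]
tcp_rot: [[0.978, 0.208, 0.001], [0.208, -0.978, -0.0], [0.001, 0.0, -1.0]]
ft_force: [-0.5, 0.8, 4.9]
width: -0.0004
finger_force: 2.6
```

>>> send_rows:
  increments: [0,0,0.002,0,0,0,1,0,0,0.002,0,0,0,1,0,0,0.001,0,0,0,1,0,0,0,0,0,0,1,0,0,0,0,0,0,1]

```text
time_s: 4.53
tcp_pos: [0.554, 0.0446, 0.092]
tcp_rot: [[0.978, 0.208, 0.001], [0.208, -0.978, -0.0], [0.001, 0.0, -1.0]]
ft_force: [-3.5, -0.1, 12.5]
width: 0.0003
finger_force: 5.9
```

The pad is fully down at about 12 N. Next I'll push towards the cradle's +y, which is tool -y.

>>> send_rows:
  increments: [0,-0.004,0,0,0,0,1,0,-0.004,0,0,0,0,1,0,-0.004,0,0,0,0,1,0,-0.004,0,0,0,0,1,0,-0.004,0,0,0,0,1,0,-0.004,0,0,0,0,1,0,0,0,0,0,0,1]

```text
time_s: 5.4
tcp_pos: [0.5492, 0.0677, 0.092]
tcp_rot: [[0.978, 0.209, 0.001], [0.209, -0.978, -0.001], [0.001, 0.001, -1.0]]
ft_force: [-3.6, -1.6, 11.3]
width: -0.0002
finger_force: 5.6
```

Run:
```python
import st
from h import *
p,d,K,T=grab('top');W=cloud(d,K,T);hsv=cv2.cvtColor(p,cv2.COLOR_RGB2HSV);cv2.imwrite('pics/t2.png',p[...,::-1])
b=(cv2.inRange(hsv,(100,120,60),(125,255,255))>0)
ml=b&(W[...,2]>.119)&(W[...,2]<.132)
print('lip',ml.sum(),cv2.minAreaRect(W[ml][:,:2].astype(np.float32)) if ml.any() else '')
```

```text
5.4 [0.5492 0.0677 0.092 ] [[0.978, 0.209, 0.001], [0.209, -0.978, -0.001], [0.001, 0.001, -1.0]] F [-3.6 -1.6 11.3] -0.00021307376061188515
tool in cradle axes rel. to initial pad (x,y): [np.float64(0.0006153471523426624), np.float64(0.02616318559047129)]
lip 0
```

>>> send_rows:
  increments: [0,-0.006,0,0,0,0,1,0,-0.006,0,0,0,0,1,0,-0.006,0,0,0,0,1,0,-0.006,0,0,0,0,1,0,-0.006,0,0,0,0,1,0,0,0,0,0,0,1]

```text
time_s: 6.2
tcp_pos: [0.543, 0.0974, 0.092]
tcp_rot: [[0.978, 0.209, 0.002], [0.209, -0.978, -0.0], [0.002, 0.001, -1.0]]
ft_force: [-2.9, -0.7, 11.4]
width: 0.0004
finger_force: 5.6
```

View pics/t2.png

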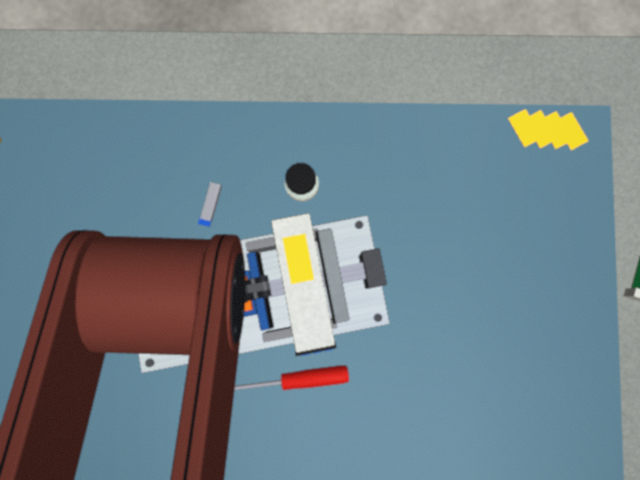

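The arm hides most of the jaw. Its blue front bar has moved from about x=277 to 262 px, so the jaw is opening, and the module at (303,285) hasn't moved. I'll keep pushing.

>>> send_rows:
  increments: [0,-0.006,0,0,0,0,1,0,-0.006,0,0,0,0,1,0,-0.006,0,0,0,0,1,0,-0.006,0,0,0,0,1,0,0,0,0,0,0,1]

```text
time_s: 6.82
tcp_pos: [0.5381, 0.121, 0.092]
tcp_rot: [[0.978, 0.209, 0.002], [0.209, -0.978, -0.0], [0.002, 0.001, -1.0]]
ft_force: [-2.0, -1.0, 11.1]
width: -0.0002
finger_force: 5.4
```

>>> send_rows:
  increments: [0,-0.004,0,0,0,0,1,0,-0.004,0,0,0,0,1,0,-0.004,0,0,0,0,1,0,0,0,0,0,0,1]

```text
time_s: 7.32
tcp_pos: [0.5356, 0.1325, 0.092]
tcp_rot: [[0.978, 0.209, 0.002], [0.209, -0.978, -0.0], [0.002, 0.001, -1.0]]
ft_force: [-3.8, 0.1, 10.2]
width: -0.0
finger_force: 5.3
```

>>> send_rows:
  increments: [0,-0.004,0,0,0,0,1,0,-0.004,0,0,0,0,1,0,0,0,0,0,0,1]

```text
time_s: 7.7
tcp_pos: [0.534, 0.1403, 0.092]
tcp_rot: [[0.978, 0.209, 0.002], [0.209, -0.978, -0.0], [0.002, 0.001, -1.0]]
ft_force: [-1.5, -1.0, 11.2]
width: 0.0002
finger_force: 5.3
```

>>> send_rows:
  increments: [0,-0.004,0,0,0,0,1,0,-0.004,0,0,0,0,1,0,0,0,0,0,0,1]

```text
time_s: 8.07
tcp_pos: [0.5324, 0.1482, 0.092]
tcp_rot: [[0.978, 0.209, 0.002], [0.209, -0.978, -0.0], [0.002, 0.001, -1.0]]
ft_force: [-3.0, -1.5, 9.7]
width: -0.0001
finger_force: 5.3
```

>>> send_rows:
  increments: [0,-0.004,0,0,0,0,1,0,-0.004,0,0,0,0,1,0,0,0,0,0,0,1]

```text
time_s: 8.45
tcp_pos: [0.5307, 0.1561, 0.092]
tcp_rot: [[0.978, 0.209, 0.002], [0.209, -0.978, -0.0], [0.002, 0.001, -1.0]]
ft_force: [-2.5, -1.7, 11.0]
width: 0.0003
finger_force: 5.2
```

Run:
```python
import st
from h import *
p,d,K,T=grab('wrist');cv2.imwrite('pics/w2.png',p[...,::-1])
```

```text
8.45 [0.5307 0.1561 0.092 ] [[0.978, 0.209, 0.002], [0.209, -0.978, -0.0], [0.002, 0.001, -1.0]] F [-2.5 -1.7 11. ] 0.0002845384394291304
tool in cradle axes rel. to initial pad (x,y): [np.float64(0.0008752202064552066), np.float64(0.1164202236109889)]
```

View pics/w2.png

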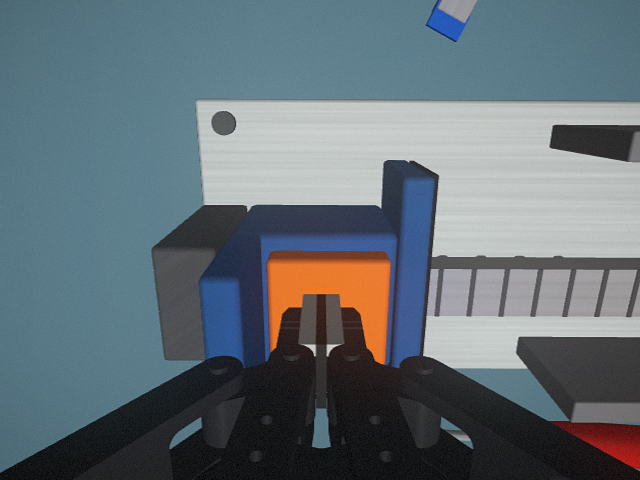

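The wrist view shows the jaw almost at the dark end block (175,290). The fingertips (302–340 px) are still mid-pad, so friction has carried the jaw so far. I'll push on until the force rises.

>>> send_rows:
  increments: [0,-0.003,0,0,0,0,1,0,-0.003,0,0,0,0,1,0,-0.003,0,0,0,0,1,0,0,0,0,0,0,1]

```text
time_s: 9.0
tcp_pos: [0.5296, 0.1643, 0.092]
tcp_rot: [[0.978, 0.209, 0.004], [0.209, -0.978, -0.001], [0.003, 0.002, -1.0]]
ft_force: [0.8, -4.4, 8.3]
width: -0.0003
finger_force: 4.2
```

>>> send_rows:
  increments: [0,-0.003,0,0,0,0,1,0,-0.003,0,0,0,0,1,0,0,0,0,0,0,1]

```text
time_s: 9.38
tcp_pos: [0.529, 0.1674, 0.092]
tcp_rot: [[0.978, 0.208, 0.004], [0.208, -0.978, -0.006], [0.003, 0.006, -1.0]]
ft_force: [2.2, -15.0, 8.7]
width: 0.0003
finger_force: 10.1
```

Run:
```python
import st
from h import *
p,d,K,T=grab('wrist');cv2.imwrite('pics/w3.png',p[...,::-1])
```

```text
9.375 [0.529  0.1674 0.092 ] [[0.978, 0.208, 0.004], [0.208, -0.978, -0.006], [0.003, 0.006, -1.0]] F [  2.2 -15.    8.7] 0.0003231881060892087
tool in cradle axes rel. to initial pad (x,y): [np.float64(0.00156012604584407), np.float64(0.12788306723657994)]
```

View pics/w3.png

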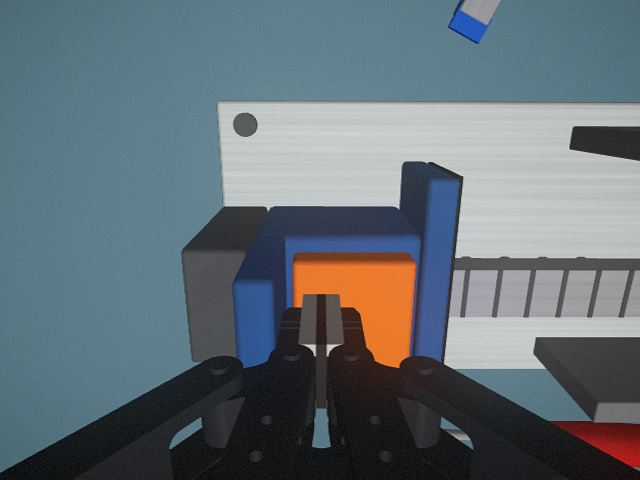

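The jaw is at its stop: the fingers have slid about 10 mm across the pad to the lip, the push force is 15 N, and the jaw hasn't moved relative to the end block. I'll lift straight up so the jaw isn't dragged back.

>>> send_rows:
  increments: [0,0.001,-0.004,0,0,0,1,0,0,-0.005,0,0,0,1,0,0,-0.01,0,0,0,1,0,0,-0.03,0,0,0,1,0,0,-0.04,0,0,0,1,0,0,-0.05,0,0,0,1,0,0,0,0,0,0,1]

```text
time_s: 10.3
tcp_pos: [0.5295, 0.1703, 0.2343]
tcp_rot: [[0.978, 0.208, 0.009], [0.208, -0.978, 0.002], [0.009, 0.0, -1.0]]
ft_force: [0.4, 0.6, -0.3]
width: 0.0
finger_force: 0.0
```

>>> send_rows:
  increments: [0,0.05,0,0,0,0,1,0,0.05,0,0,0,0,1,0,0.05,0,0,0,0,1,0,0.05,0,0,0,0,1,0,0.05,0,0,0,0,1,0,0.05,0,0,0,0,1,0,0.05,0,0,0,0,1,0,0.05,0,0,0,0,1,0,0,0,0,0,0,1]

```text
time_s: 11.42
tcp_pos: [0.6093, -0.2247, 0.227]
tcp_rot: [[0.979, 0.204, -0.002], [0.204, -0.979, 0.0], [-0.002, -0.001, -1.0]]
ft_force: [0.4, -0.1, -0.9]
width: -0.0005
finger_force: 0.0
```

Run:
```python
import st
from h import *
p,d,K,T=grab('top');cv2.imwrite('pics/t4.png',p[...,::-1])
W=cloud(d,K,T); hsv=cv2.cvtColor(p,cv2.COLOR_RGB2HSV)
m=(cv2.inRange(hsv,(8,150,120),(20,255,255))>0)&(abs(W[...,2]-.1)<.015)
print(m.sum(),np.median(W[m][:,2]),cv2.minAreaRect(W[m][:,:2].astype(np.float32)))
```

```text
11.425 [ 0.6093 -0.2247  0.227 ] [[0.979, 0.204, -0.002], [0.204, -0.979, 0.0], [-0.002, -0.001, -1.0]] F [ 0.4 -0.1 -0.9] -0.0004591710986306354
tool in cradle axes rel. to initial pad (x,y): [np.float64(-0.0012379283016487191), np.float64(-0.2723934518017939)]
1291 0.09954041066864261 ((0.530134916305542, 0.15565654635429382), (0.044080156832933426, 0.04736345261335373), 12.295866012573242)
```

View pics/t4.png

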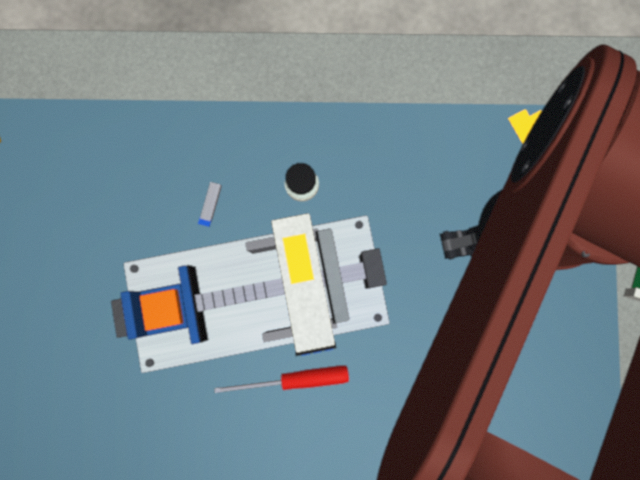

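The jaw (pad at (160,309)) now sits against the end block and has moved about 116 mm. The pad is back up at 0.0995 m, and the module, jar, transceiver and screwdriver are where they were. Handing in.

```bash
python3 -c "
from cell import ctrl
print(ctrl.finish_job())"
```

```text
the job is handed in; nothing more can be done
None
```

I pushed the jaw open to its end stop (about 116 mm of travel) with the release pad held down. I then lifted the fingers clear and handed the job in at about 11.5 s; the pad came back up, nothing else appeared to move in the final picture, and no verdict was returned.

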